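# Steady a swinging basket of washed boards and set it in the drying pan

### The job

Take the wire basket of washed circuit boards off its tilted drain rack by the roller grip on top; once it comes off the rack it swings freely. Bring it over the steel drying pan and keep it hanging still and centred just above the pan for three seconds, then lower it gently into the middle of the pan, square with it, and let go. Do not tip the basket far over, put it down on the bench or let it knock against the pan's rim, and leave everything else where it is.

Things in the scene. Friction and masses are not known exactly. Their poses are not given: they have to be found in the camera images.
- basket: Bare steel wire dip basket, 170 (x) x 100 (y) x 50 mm tall, four green circuit boards clipped upright in it (tops 81 mm above its underside), a tall rigid wire bail over the middle, up from its two 100 mm ends to a black roller grip. Origin: centre of its underside; z up through the roller, x along the roller, y the way it swings. Nominal mass 0.51 kg, centre of mass on the z axis 42 mm up.
- basket_foot (a point): Centre of the basket's underside (the basket's origin). Held by the roller, the basket swings about the roller's axis only, as a pendulum of equivalent length 198 mm (period 0.89 s), with so little friction that a swing lasts over half a minute. As its foot clears the rack's low stop it swings off. The real mass may be 0.8 to 1.3 times nominal; the period stays.
- roller_mid (a point): Middle of the roller grip, 225 mm above basket_foot along the basket's z. The roller is a rubber tube 80 mm long, 24 mm in diameter, along the basket's x, turning freely on the bail: hold it by closing the fingers across it, along the basket's y. The bail meets it only at its two ends; the boards are 144 mm below it.
- rack: Drain rack, fixed: white drip tray 210 (x) x 170 (y) x 14 mm with a tilted wire pocket on it. The pocket's floor falls 0.30 rad towards the rack's +y, to a low stop 12 mm high; opposite stands a back 48 mm high, top edge 97 mm above the bench. Origin: centre of its underside, 34 mm below the pocket's floor. The basket starts flat on that floor, its roller leaning out over the low stop.
- pan: Drying pan, fixed to the bench: open, empty, stainless, 265 (x) x 162 (y) mm over its flat rim, rim top 65 mm above the bench, 239 x 136 mm clear inside. Origin: centre of its underside; x along its long side. The basket goes in with its long side along this x, either way round.
- pan_floor (a point): Centre of the pan's inner floor, 3 mm above the bench.
- spool: Metal solder-wire spool, 60 mm diameter, 46 mm tall, standing; to be left alone. Origin: underside.
- board_a: Loose circuit board lying flat, 150 x 100 mm, parts to 17 mm; to be left alone. Origin: centre of underside.
- brush: Black-handled brush, 160 mm, lying; to be left alone.
- flux: Small white bottle, 44 mm diameter, 90 mm tall; to be left alone. Origin: underside.
- partsbin: Black bin with three compartments, 100 x 140 x 50 mm; to be left alone. Origin: centre of underside.
- cleaner: Clear bottle with a blue cap, 68 mm diameter, 160 mm tall; to be left alone. Origin: underside.
- driver: Screwdriver with yellow handle, 170 mm, lying; to be left alone.
- meter: Yellow multimeter, 150 x 80 x 35 mm, lying; to be left alone. Origin: centre of underside.
Not all that is in view belongs to the job. What is shaped like the basket but red is not meant.

How it is judged:
By the outcome, as a careful person would: the job done as asked, in the order asked, and still so for the second after the job is handed in, with the robot touching nothing.
It also fails if it takes over 54 s, if anything falls off the work surface, if the arm or the gripper's body presses on something with over 40 N, if the wrist force passes 120 N, or if a joint passes its speed limit or range.

### The arm

A 6-joint arm with a two-finger parallel gripper is mounted at the origin on the work surface. World frame = base frame: x ahead of the robot, y to its left, z up, the work surface at z = 0. Lengths are in m, angles in degrees, forces in N, time in s.
With the tool pointing down it reaches from about 0.25 to 0.725 m from the base axis. Payload 4 kg.
Tool frame: the origin (TCP) lies at the very end of the fingers, on their centre line; the grasp point (between the pads) lies 19 mm behind it; z points along the fingers, y is the line along which they close (so a half turn about z gives the same grasp; the last joint's range is limited). The gripper opens to 85 mm and grips with 20 to 120 N. Pads are 22 mm wide; open, the fingers measure 114 mm over their backs; the gripper's body (76 mm by 85 mm) begins 54 mm behind the grasp point. The pads swing forward as they close: fully open they stand 13 mm farther back than shut.
Start: joints at [-65.088, 13.785, 0.286, 76.501, 0, 90], TCP at [0.211, -0.453, 0.231] pointing down, gripper open.
Joint ranges: [-155.79, 155.79], [-60.16, 107.12], [-62.33, 73.08], [-114, 123.19], [-81.49, 82.49], [-180, 180]. Speed limits (degrees/s): [159.86, 159.86, 180, 180, 180, 180].

### API

Orientations are given as a 3x3 rotation matrix whose columns are the frame's x, y, z axes.
In Python, from rig import observe, grab_frame, job_done gives the robot as it stands.
- The arm moves only by the tool arm_command, never from a script. Its argument "series" is a list of rows, each a list of 7 numbers: the shift along the world's x, y, z each as a share of 5 cm, from -1 to 1, then the turn, a rotation vector about the world's x, y, z each as a share of 0.08 rad, from -1 to 1, then the finger opening in mm, from 0 to 85.4. A call has exactly 10 rows; each row shifts and turns the commanded pose from where the row before left it; what a row does not reach is not made up. A row lasts 1/10 s, in which the tool goes at most 50 mm and 8.59 degrees, less where a joint would pass 70% of its speed; a pose out of reach is approached as far as the arm can. A call with a number of a shift or a turn outside -1 to 1 is refused whole. A call with a gripper value outside its range is refused whole. The fingers move at their own pace and stop on an object; "grip_force" is the grip in N (left out, the last holds). Time passes only in rows, so rows that do not move let the fingers close, or fill a call up. It gives the time, the measured TCP pose, the force, the opening and the grip force at its end, in the units of the state.
- observe(): the state, without advancing time (a new reading comes with each control period).
- grab_frame(name): name is "scene" or "top" or "wrist"; returns a dict with "image" (400x640x3 uint8, red, green, blue), "mtx" (3x3 intrinsics, pixels), "k1" (the pictures are not rectified: a ray, as slopes to the right and down, at radius r is drawn at 1 + k1 r^2 times it, then the intrinsics apply), "R" (3x3) and "t" (3): a world point X has camera coordinates R X + t. Camera axes: x right, y down, z forward; pixel columns grow to the right and rows downward; lengths in m; the calibration is good to about 2 mm. A picture is of the moment at which its call begins. There is no depth.
- job_done(): hands the job in; it is judged then, once.
The state is a dict: "clock": time; "qpos": joint angles; "dq": joint speeds; "tau": joint torques, N m; "eef_pos": TCP position; "ee_rot": TCP orientation; "wrist_force": force on the tool from outside, world axes, zero at the start; "torque": the same for the moment, N m; "grip_width": finger opening in m; "grip_force": force on a finger pad.
Only numpy, scipy, OpenCV 4.12 (cv2) and the standard library are available. Lean on these libraries where they do the work, as an engineer would, in place of code of your own. Each camera call takes 0.05 s, during which the arm holds its last target. There are 200 camera calls.

## Working session

There is one attempt and no reset: what is moved stays moved. The work goes in short steps, Python scripts to look and compute and a tool call to move; the robot and the scene stay as the last step left them, time stands still between calls to the robot, and variables do not carry over. Pictures are saved under pics/ and viewed, at most 10 in all, crops included, and the job is handed in when it is done.

Besides the shell and the picture viewer there is one more tool, called after "Emit:" as name([rows], argument=value, ...), one row to a line, values as JSON. arm_command: Moves the arm, as the interface text tells. Shift numbers are shares of 5 cm and turn numbers shares of 0.08 rad, none past 1 either way. Its arguments: {"type":"object","properties":{"series":{"type":"array"},"grip_force":{"type":"number"}},"required":["series"]}

```bash
ls; mkdir -p pics; python3 - <<'E'
from rig import *
import cv2,json,pickle
s=observe();print({k:s[k] for k in('clock','eef_pos','ee_rot','wrist_force','grip_width')})
F={}
for n in('scene','top'):
    f=grab_frame(n);F[n]=f;cv2.imwrite(f'pics/{n}0.png',f['image'][:,:,::-1]);print(n,f['mtx'],f['k1'],f['R'],f['t'])
pickle.dump(F,open('f0.pkl','wb'))
E
```

```text
pics
{'clock': 0.0, 'eef_pos': array([ 0.21035232, -0.45289832,  0.23040988]), 'ee_rot': array([[ 9.06943737e-01,  4.21250833e-01, -8.91059249e-04],
       [ 4.21251776e-01, -9.06941754e-01,  1.89648190e-03],
       [-9.24425634e-06, -2.09536267e-03, -9.99997805e-01]]), 'wrist_force': array([-0.07624928, -0.44619745, -0.14650974]), 'grip_width': 0.08541259560227957}
scene [[405.04686068   0.         324.65629382]
 [  0.         405.04686068 203.07054553]
 [  0.           0.           1.        ]] -0.0952352148041158 [[-0.45309529  0.89133038 -0.01532351]
 [ 0.66396224  0.32594605 -0.67298834]
 [-0.59486032 -0.31510208 -0.73949434]] [ 0.22234796 -0.24939776  1.60580103]
top [[510.69162104   0.         313.92457536]
 [  0.         510.69162104 196.60935611]
 [  0.           0.           1.        ]] -0.04599841056603825 [[-0.00314659 -0.99998979  0.00324246]
 [-0.99314925  0.00274628 -0.11682047]
 [ 0.11681037 -0.00358783 -0.99314776]] [-0.00419018  0.52993238  1.6575795 ]
```

View pics/scene0.png

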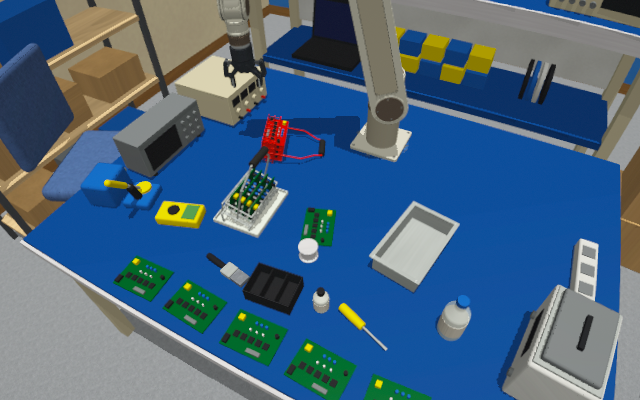

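View pics/top0.png

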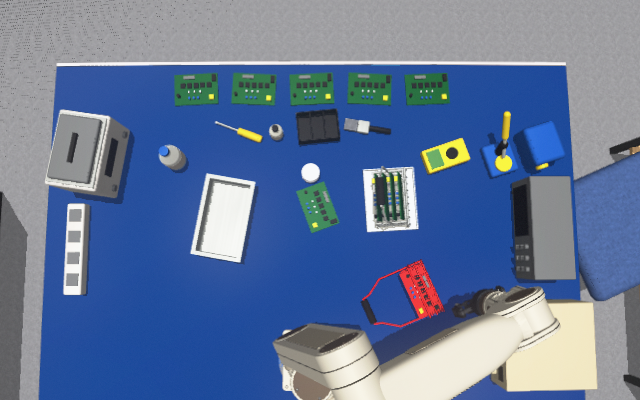

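The basket could be confused with two things: the bare-wire one on the white rack (scene (250,195), top (390,198)) and the red one lying on its side (scene (285,140), top (405,295)). I choose the bare-wire one. The pan is at top (223,218) and scene (415,245). Next is a close crop of the basket and pan.

```bash
python3 - <<'E'
import cv2,numpy as np
t=cv2.imread('pics/top0.png');s=cv2.imread('pics/scene0.png')
a=cv2.resize(t[155:245,350:430],None,fx=5,fy=5,interpolation=cv2.INTER_CUBIC)
b=cv2.resize(s[140:240,205:295],(400,450),interpolation=cv2.INTER_CUBIC)
cv2.imwrite('pics/c1.png',np.hstack([a,b]))
E
```

```text
(no output)
```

View pics/c1.png

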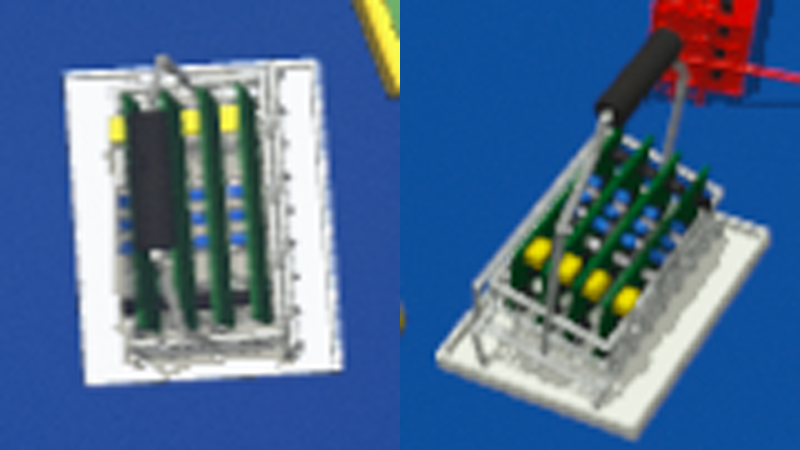

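The crop confirms the bare-wire basket: its black roller leans out over the low stop towards image left (world +y), centred at about top (380.5,191). Next I measure poses.

```bash
cat > h.py <<'E'
import numpy as np,cv2
def dist(f): return np.array([f['k1'],0,0,0,0.])
def ray(f,uv):
    p=cv2.undistortPoints(np.array(uv,float).reshape(-1,1,2),f['mtx'],dist(f))[:,0]
    d=np.c_[p,np.ones(len(p))]@f['R']; return -f['R'].T@f['t'],d
def onz(f,uv,z):
    c,d=ray(f,uv); return c+d*((z-c[2])/d[:,2])[:,None]
def proj(f,X):
    return cv2.projectPoints(np.array(X,float).reshape(-1,1,3),cv2.Rodrigues(f['R'])[0],f['t'],f['mtx'],dist(f))[0][:,0]
def tri(fs,uvs):
    A=0;b=0
    for f,uv in zip(fs,uvs):
        c,d=ray(f,[uv]);d=d[0]/np.linalg.norm(d[0]);P=np.eye(3)-np.outer(d,d);A=A+P;b=b+P@c
    return np.linalg.solve(A,b)
def rect(f,mask,z):
    c=max(cv2.findContours(mask,cv2.RETR_EXTERNAL,cv2.CHAIN_APPROX_NONE)[0],key=cv2.contourArea)
    w=onz(f,c[:,0],z)[:,:2]; return cv2.minAreaRect((w*1000).astype(np.float32))
E
python3 - <<'E'
from h import *
import pickle
F=pickle.load(open('f0.pkl','rb'));T,S=F['top'],F['scene']
def mask(f,b):
    h=cv2.cvtColor(f['image'],cv2.COLOR_RGB2HSV);m=((h[:,:,1]<90)&(h[:,:,2]>70)).astype(np.uint8)
    o=m*0;o[b[0]:b[1],b[2]:b[3]]=m[b[0]:b[1],b[2]:b[3]];return o
print('pan',rect(T,mask(T,(165,275,180,265)),.065))
print('rack',rect(T,mask(T,(155,245,350,430)),.014))
c=np.array([(64,71),(317,60),(343,371),(86,384)])/5.+[350,155]
print('tray',onz(T,c,.014).round(4))
s=lambda x,y:(205+(x-400)/4.444,140+y/4.5)
t=lambda x,y:(350+x/5-.4,155+y/5-.4)
a=tri((T,S),(t(152,112),s(666,42)));b=tri((T,S),(t(155,247),s(608,106)));m=tri((T,S),(t(153,180),s(637,74)))
print('roller',a,b,m)
for p,q in((a,(t(152,112),s(666,42))),(b,(t(155,247),s(608,106)))): print(proj(T,p)-q[0],proj(S,p)-q[1])
E
```

```text
pan ((460.1707763671875, 289.3681335449219), (166.1837921142578, 266.071044921875), 79.8529281616211)
rack ((527.2130737304688, -260.20379638671875), (218.45175170898438, 173.51138305664062), 2.9814865589141846)
tray [[ 0.6243 -0.1705  0.014 ]
 [ 0.6315 -0.3415  0.014 ]
 [ 0.4219 -0.3535  0.014 ]
 [ 0.4139 -0.1822  0.014 ]]
roller [ 0.54312978 -0.1731837   0.30435218] [ 0.49882631 -0.22073296  0.19320538] [ 0.52120429 -0.1962511   0.2499307 ]
[[-5.57407074  3.24740536]] [[-6.47388605 -0.67410959]]
[[ 5.46863622 -3.59370768]] [[6.42261389 0.26406676]]
```

```bash
python3 - <<'E'
from h import *
import pickle
F=pickle.load(open('f0.pkl','rb'));T,S=F['top'],F['scene']
s=lambda x,y:(205+(x-400)/4.444-.4,140+y/4.5-.4)
t=lambda x,y:(350+x/5-.4,155+y/5-.4)
a=tri((T,S),(t(152,112),s(608,106)));b=tri((T,S),(t(155,247),s(666,42)))
print('roller',a,b,(a+b)/2,np.degrees(np.arctan2(*(a-b)[1::-1])),np.linalg.norm(a-b))
for p,q in((a,(t(152,112),s(608,106))),(b,(t(155,247),s(666,42)))): print(proj(T,p)-q[0],proj(S,p)-q[1])
# pan polygons: hull corners top
f=T;h=cv2.cvtColor(f['image'],cv2.COLOR_RGB2HSV)[165:275,180:265];m=((h[:,:,1]<90)&(h[:,:,2]>70)).astype(np.uint8)
c=max(cv2.findContours(m,0,1)[0],key=cv2.contourArea);p=cv2.approxPolyDP(cv2.convexHull(c),4,True)[:,0]+[180,165]
print(p,onz(T,p,.065).round(4))
# predicted scene pixels of rim
def rim(cx,cy,yaw,L,W,z):
    c,s_=np.cos(yaw),np.sin(yaw);return np.array([[cx+c*x-s_*y,cy+s_*x+c*y,z] for x,y in((L,W),(L,-W),(-L,-W),(-L,W))])
print(proj(S,rim(.460,.289,np.radians(-10.1),.1325,.081,.065)))
fh=cv2.cvtColor(S['image'],cv2.COLOR_RGB2HSV)[190:300,355:470];m=((fh[:,:,1]<90)&(fh[:,:,2]>70)).astype(np.uint8)
c=max(cv2.findContours(m,0,1)[0],key=cv2.contourArea);p=cv2.approxPolyDP(cv2.convexHull(c),3,True)[:,0]+[355,190];print(p)
E
```

```text
roller [ 0.55947562 -0.19484228  0.25551751] [ 0.48322339 -0.19806891  0.248667  ] [ 0.52134951 -0.1964556   0.25209226] 2.4230414888061964 0.07662729708774572
[[-0.21442402  0.13581617]] [[-0.25770917 -0.01956752]]
[[ 0.47871454 -0.28938941]] [[0.5427778  0.03843171]]
[[206 173]
 [255 182]
 [240 262]
 [190 253]] [[0.6044 0.3462 0.065 ]
 [0.5743 0.1858 0.065 ]
 [0.3162 0.2313 0.065 ]
 [0.345  0.3922 0.065 ]]
[[418.74710763 284.48247946]
 [368.69375361 255.50203179]
 [413.47270192 200.58887357]
 [459.82566817 223.54717758]]
[[414 201]
 [459 224]
 [412 291]
 [373 268]
 [369 255]]
```

Emit:
arm_command([
  [0.2, 0.2, 0.6, 0, 0, 1, 85],
  [0.5, 0.4, 0.6, 0, 0, 1, 85],
  [0.7, 0.6, 0.6, 0, 0, 1, 85],
  [0.7, 0.6, 0.2, 0, 0, 1, 85],
  [0.7, 0.6, 0, 0, 0, 1, 85],
  [0.7, 0.6, 0, 0, 0, 1, 85],
  [0.7, 0.6, 0, 0, 0, 1, 85],
  [0.7, 0.6, 0, 0, 0, 1, 85],
  [0.7, 0.5, 0, 0, 0, 1, 85],
  [0.6, 0.4, 0, 0, 0, 1, 85],
])

```text
clock: 1.1
eef_pos: [0.5188, -0.1992, 0.328]
ee_rot: [[0.325, 0.946, -0.001], [0.946, -0.325, 0.0], [0.0, -0.001, -1.0]]
wrist_force: [0.9, -0.9, -0.1]
grip_width: 0.0849
grip_force: 0.0
```

```bash
python3 - <<'E'
from rig import *
for i in range(4):
    s=observe();print(s['clock'],s['eef_pos'].round(4),s['wrist_force'].round(2));grab_frame('wrist')
s=observe();print(s['qpos'],s['ee_rot'].round(4))
E
```

```text
1.1 [ 0.5188 -0.1992  0.328 ] [ 0.92 -0.88 -0.07]
1.15 [ 0.5226 -0.1963  0.3269] [2.29 0.78 0.72]
1.2 [ 0.5203 -0.1982  0.3268] [-0.03 -1.5  -0.29]
1.25 [ 0.5185 -0.1996  0.3271] [-0.75 -0.62  0.23]
[-2.11661443e+01  1.95919687e+01  2.23709701e+01  9.29103525e+01
 -2.67623246e-02  8.80129302e+01] [[ 3.285e-01  9.445e-01 -2.300e-03]
 [ 9.445e-01 -3.285e-01  4.000e-04]
 [-4.000e-04 -2.300e-03 -1.000e+00]]
```

Emit:
arm_command([
  [0, 0, 0, 0, 0, 1, 85],
  [0, 0, 0, 0, 0, 1, 85],
  [0, 0, 0, 0, 0, 1, 85],
  [0, 0, 0, 0, 0, 1, 85],
  [0, 0, 0, 0, 0, 1, 85],
  [0, 0, 0, 0, 0, 1, 85],
  [0, 0, 0, 0, 0, 1, 85],
  [0, 0, 0, 0, 0, 1, 85],
  [0, 0, 0, 0, 0, 1, 85],
  [0, 0, 0, 0, 0, 1, 85],
])

```text
clock: 2.3
eef_pos: [0.516, -0.2025, 0.3288]
ee_rot: [[-0.448, 0.894, -0.0], [0.894, 0.448, -0.0], [0.0, -0.0, -1.0]]
wrist_force: [0.2, 0.0, -0.1]
grip_width: 0.0847
grip_force: 0.0
```

Emit:
arm_command([
  [0, 0, 0, 0, 0, 1, 85],
  [0, 0, 0, 0, 0, 1, 85],
  [0, 0, 0, 0, 0, 1, 85],
  [0, 0, 0, 0, 0, 1, 85],
  [0, 0, 0, 0, 0, 1, 85],
  [0, 0, 0, 0, 0, 1, 85],
  [0, 0, 0, 0, 0, 1, 85],
  [0, 0, 0, 0, 0, 1, 85],
  [0, 0, 0, 0, 0, 1, 85],
  [0, 0, 0, 0, 0, 1, 85],
])

```text
clock: 3.3
eef_pos: [0.516, -0.2025, 0.3288]
ee_rot: [[-0.953, 0.302, -0.0], [0.302, 0.953, -0.0], [0.0, -0.0, -1.0]]
wrist_force: [-0.5, 0.1, -0.5]
grip_width: 0.0845
grip_force: 0.0
```

Emit:
arm_command([
  [0, 0, 0, 0, 0, 1, 85],
  [0, 0, 0, 0, 0, 1, 85],
  [0, 0, 0, 0, 0, 1, 85],
  [0, 0, 0, 0, 0, 1, 85],
  [0, 0, 0, 0, 0, 0.4, 85],
  [0, 0, 0, 0, 0, 0, 85],
  [0, 0, 0, 0, 0, 0, 85],
  [0, 0, 0, 0, 0, 0, 85],
  [0, 0, 0, 0, 0, 0, 85],
  [0, 0, 0, 0, 0, 0, 85],
])

```text
clock: 4.3
eef_pos: [0.5173, -0.2012, 0.3286]
ee_rot: [[-0.999, -0.045, -0.0], [-0.045, 0.999, -0.0], [0.0, -0.0, -1.0]]
wrist_force: [-0.5, -0.5, 0.3]
grip_width: 0.0852
grip_force: 0.0
```

```bash
python3 - <<'E'
from rig import *
from h import *
import pickle
f=grab_frame('wrist');s=observe();print(s['clock'],s['eef_pos'],s['qpos'],s['ee_rot'].round(3));pickle.dump(f,open('w1.pkl','wb'))
cv2.imwrite('pics/w1.png',f['image'][:,:,::-1]);print(f['mtx'],f['k1'],f['R'],f['t'])
print(proj(f,[[.5213,-.1964,.252],[.559,-.1948,.252],[.483,-.198,.252]]), proj(f,[s['eef_pos']]))
E
```

```text
4.35 [ 0.51740942 -0.20119641  0.32856282] [-2.12483263e+01  1.95009985e+01  2.23964228e+01  9.28983066e+01
 -7.54818234e-04 -2.38292720e+01] [[-0.999 -0.045 -0.   ]
 [-0.045  0.999  0.   ]
 [ 0.     0.    -1.   ]]
[[316.95175463   0.         319.94163669]
 [  0.         316.95175463 198.1091701 ]
 [  0.           0.           1.        ]] -0.014889272404350668 [[-4.43144351e-02  9.99017538e-01  4.36248477e-04]
 [ 9.55366934e-01  4.22505030e-02  2.92384878e-01]
 [ 2.92079189e-01  1.33736481e-02 -9.56300629e-01]] [ 0.22401738 -0.55312053  0.32424362]
[[326.50002993 212.11998008]
 [326.10640665 258.34246444]
 [326.97160934 160.42480631]] [[320.40794977 255.60510159]]
```

View pics/w1.png

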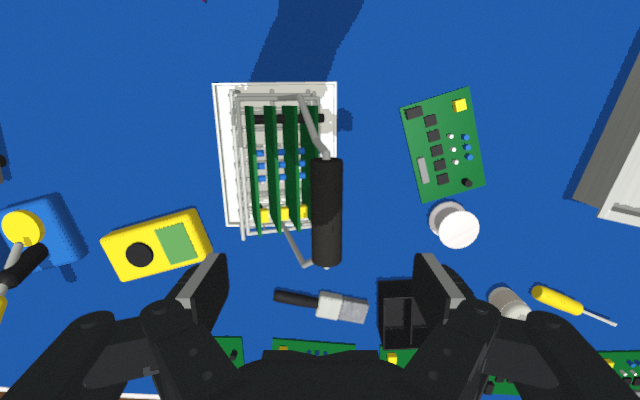

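The roller spans (327,158) to (327,266) with its centre at (327,212), within a pixel of prediction. I'll descend and close.

Emit:
arm_command([
  [0.08, 0.1, -0.2, 0, 0, 0, 85],
  [0, 0, -0.3, 0, 0, 0, 85],
  [0, 0, -0.3, 0, 0, 0, 85],
  [0, 0, -0.3, 0, 0, 0, 85],
  [0, 0, -0.3, 0, 0, 0, 85],
  [0, 0, -0.3, 0, 0, 0, 85],
  [0, 0, -0.2, 0, 0, 0, 85],
  [0, 0, -0.05, 0, 0, 0, 60],
  [0, 0, 0, 0, 0, 0, 40],
  [0, 0, 0, 0, 0, 0, 30],
], grip_force=50)

```text
clock: 5.35
eef_pos: [0.5219, -0.1963, 0.2317]
ee_rot: [[-0.999, -0.045, 0.001], [-0.045, 0.999, -0.0], [-0.001, -0.0, -1.0]]
wrist_force: [-0.3, -0.2, 1.5]
grip_width: 0.0436
grip_force: 0.0
```

Emit:
arm_command([
  [0, 0, 0, 0, 0, 0, 20],
  [0, 0, 0, 0, 0, 0, 15],
  [0, 0, 0, 0, 0, 0, 15],
  [0, 0, 0, 0, 0, 0, 15],
  [0, 0, 0, 0, 0, 0, 15],
  [0, 0, 0, 0, 0, 0, 15],
  [0, 0, 0, 0, 0, 0, 15],
  [0, 0, 0, 0, 0, 0, 15],
  [0, 0, 0, 0, 0, 0, 15],
  [0, 0, 0, 0, 0, 0, 15],
])

```text
clock: 6.35
eef_pos: [0.522, -0.1963, 0.232]
ee_rot: [[-0.999, -0.045, 0.002], [-0.045, 0.999, -0.001], [-0.002, -0.001, -1.0]]
wrist_force: [0.2, 1.2, 5.3]
grip_width: 0.0224
grip_force: 49.4
```

```bash
python3 - <<'E'
from rig import *
from h import *
f=grab_frame('wrist');s=observe();print(s['clock'],s['eef_pos'],s['wrist_force'],s['torque'],s['grip_width'],s['grip_force'])
cv2.imwrite('pics/w2.png',f['image'][:,:,::-1])
E
```

```text
6.4 [ 0.52195266 -0.19634047  0.23201512] [-0.74282486  1.20169182  5.48857797] [ 0.07312994 -0.00626093  0.02608629] 0.022521420481761166 49.35660660266876
```

View pics/w2.png

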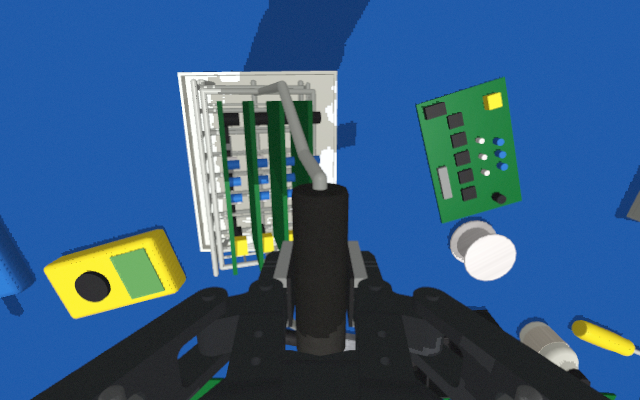

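Gripped at the roller's middle (width 22.5 mm, 49 N). I'll lift off slowly first, then quickly once past the stop, then film the swing.

Emit:
arm_command([
  [0, 0, 0.05, 0, 0, 0, 15],
  [0, 0, 0.05, 0, 0, 0, 15],
  [0, 0, 0.05, 0, 0, 0, 15],
  [0, 0, 0.1, 0, 0, 0, 15],
  [0, 0, 0.4, 0, 0, 0, 15],
  [0, 0, 0.6, 0, 0, 0, 15],
  [0, 0, 0.6, 0, 0, 0, 15],
  [0, 0, 0.4, 0, 0, 0, 15],
  [0, 0, 0.2, 0, 0, 0, 15],
  [0, 0, 0.1, 0, 0, 0, 15],
])

```text
clock: 7.4
eef_pos: [0.5216, -0.1959, 0.3593]
ee_rot: [[-0.999, -0.045, 0.001], [-0.045, 0.999, 0.0], [-0.001, 0.0, -1.0]]
wrist_force: [0.4, 0.5, -6.0]
grip_width: 0.0225
grip_force: 49.5
```

```bash
cat > film.py <<'E'
from rig import *
import sys,pickle
n=int(sys.argv[1]);L=[]
for i in range(n):
    s=observe();f=grab_frame('wrist');f.update(clock=s['clock'],F=s['wrist_force'],tq=s['torque'],p=s['eef_pos']);L.append(f)
s=observe();pickle.dump(L,open(sys.argv[2],'wb'));print('end',s['clock'],s['eef_pos'],s['grip_width'],s['grip_force'])
E
python3 film.py 18 a.pkl; python3 - <<'E'
import pickle,cv2,numpy as np
L=pickle.load(open('a.pkl','rb'))
for f in L:print(f['clock'],f['F'].round(2),f['tq'].round(3))
cv2.imwrite('pics/a.png',np.vstack([np.hstack([cv2.resize(L[i]['image'][:,:,::-1],(400,250),interpolation=cv2.INTER_AREA) for i in r]) for r in((0,4),(9,13))]))
E
```

```text
end 8.3 [ 0.52147111 -0.19590948  0.3586737 ] 0.022483707360635652 49.47988986968994
7.4 [ 0.4   0.49 -5.98] [ 0.217  0.008 -0.023]
7.45 [-0.07  0.45 -5.17] [ 0.013 -0.018  0.025]
7.5 [ 1.22 -1.33 -5.79] [-0.009  0.039  0.009]
7.55 [ 0.1  -0.89 -5.89] [-0.037 -0.042 -0.028]
7.6 [ 0.03 -1.61 -6.05] [-0.158  0.013 -0.012]
7.65 [-0.19 -1.37 -5.36] [-0.215 -0.027  0.034]
7.7 [-0.03 -1.06 -5.9 ] [-0.315  0.049 -0.002]
7.75 [ 0.53 -0.83 -4.71] [-0.279 -0.038 -0.026]
7.8 [ 0.56 -1.65 -5.44] [-0.252 -0.023 -0.031]
7.85 [ 0.23 -0.88 -5.49] [-0.177 -0.    -0.047]
7.9 [ 0.6   0.1  -5.33] [-0.132 -0.002 -0.002]
7.95 [ 0.07  0.48 -5.9 ] [0.044 0.008 0.024]
8.0 [-0.13  0.01 -5.64] [0.148 0.007 0.037]
8.05 [ 0.24  0.59 -6.26] [ 0.228  0.04  -0.017]
8.1 [-0.48  1.68 -5.43] [ 0.185  0.036 -0.01 ]
8.15 [ 1.13  0.78 -3.81] [ 0.282 -0.    -0.004]
8.2 [ 0.1   1.28 -5.62] [0.251 0.054 0.057]
8.25 [-0.11  0.65 -5.2 ] [ 0.165 -0.015  0.002]
```

View pics/a.png

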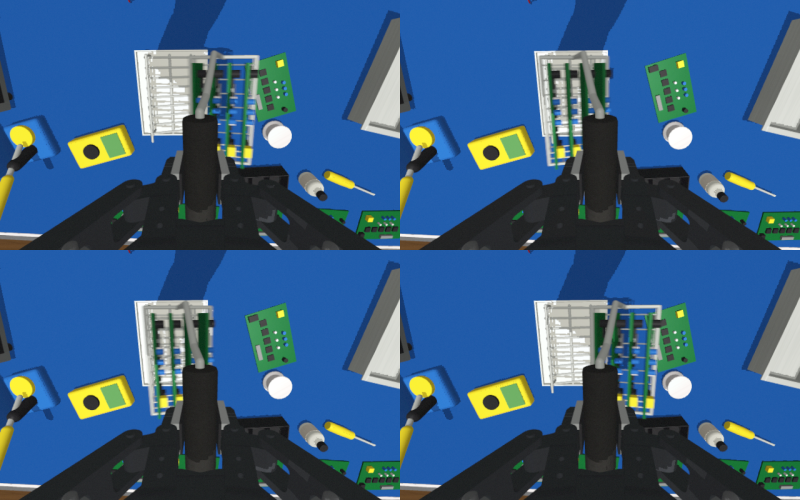

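```bash
cat > plan.py <<'E'
import pickle,sys,numpy as np
w=2*np.pi/.89;L=.198;dt=.1;tau=.03;K=float(sys.argv[4]) if len(sys.argv)>4 else 1.05  # torque Nm per rad
fr=pickle.load(open(sys.argv[1],'rb'));N=int(sys.argv[2]);D=float(sys.argv[3])
t=np.array([f['clock'] for f in fr]);y=np.array([f['tq'][0] for f in fr])
m=t>t[0]+.04; t,y=t[m],y[m]
t0=fr[-1]['clock']+.05
A=np.c_[np.cos(w*(t-t0)),np.sin(w*(t-t0)),np.ones(len(t))]
c=np.linalg.lstsq(A,y,rcond=None)[0];r=(y-A@c).std()
yf=np.array([f['F'][1] for f in fr])[m];cf=np.linalg.lstsq(A,yf,rcond=None)[0]
th,dth=c[0]/K,c[1]/K
print('amp rad',np.hypot(th,dth),'phase',np.arctan2(dth,th),'resid',r/K,'| F amp',np.hypot(*cf[:2]),'ph',np.arctan2(cf[1],cf[0]),'bias',c[2])
if N:
    T=N*dt+tau
    # velocity v_i (m/s) in row i: jumps at row edges -> final (theta, dtheta/w)
    G=np.zeros((3,N))
    for i in range(N):
        for s,te in((1,i*dt+tau),(-1,(i+1)*dt+tau)):
            G[0,i]+=-s/(L*w)*np.sin(w*(T-te));G[1,i]+=-s/(L*w)*np.cos(w*(T-te))
        G[2,i]=dt
    b=np.array([-(th*np.cos(w*T)+dth*np.sin(w*T)),-(-th*np.sin(w*T)+dth*np.cos(w*T)),D])
    P=np.diff(np.eye(N+2),axis=0)[:,1:-1];H=P.T@P
    v=np.linalg.solve(np.block([[H,G.T],[G,np.zeros((3,3))]]),np.r_[np.zeros(N),b])[:N]
    print((v*dt/.05).round(2).tolist(),'sum',(v*dt/.05).sum())
    tt=np.arange(0,T,.01);x=[th*np.cos(w*q)+dth*np.sin(w*q)-sum(v[i]/(L*w)*((q>a)*np.sin(w*(q-a))-(q>a+dt)*np.sin(w*(q-a-dt))) for i,a in enumerate(np.arange(N)*dt+tau)) for q in tt]
    print('max th',np.abs(x).max())
E
python3 plan.py a.pkl 30 .485; python3 - <<'E'
from h import *
import pickle
L=pickle.load(open('a.pkl','rb'));f=L[0];print(-f['R'].T@f['t'],f['p'])
for th in(-.28,0,.28):
    # rim far-end corners at local (x=-85 world), y +-50, z -175 ; 
    R=cv2.Rodrigues(np.array([th,0,0.]))[0]
    o=np.array([.5215,-.196,.3777]);print(th,proj(f,[o+R@np.array(q) for q in((-.085,-.05,-.175),(-.085,.05,-.175))]).round(1).tolist())
E
```

```text
amp rad 0.2538110262832711 phase -0.9707226248111587 resid 0.037576459485004536 | F amp 1.2968043381185896 ph -1.209745837622623 bias -0.007833879034935848
[0.02, 0.03, 0.06, 0.12, 0.2, 0.29, 0.37, 0.41, 0.41, 0.4, 0.38, 0.37, 0.4, 0.45, 0.5, 0.54, 0.54, 0.51, 0.45, 0.4, 0.37, 0.36, 0.37, 0.39, 0.39, 0.35, 0.28, 0.19, 0.11, 0.04] sum 9.700000000000003
max th 0.27057867455349893
[ 0.44778753 -0.19948983  0.50234875] [ 0.52163722 -0.19586841  0.35930568]
-0.28 [[208.5, 81.8], [323.7, 88.4]]
0 [[268.3, 85.5], [379.8, 90.8]]
0.28 [[324.4, 88.4], [439.3, 92.8]]
```

The film shows the basket swinging clear of the rack at about ±0.25 rad, and the rim positions agree with the torque scale. I'll now run the transport, shaped to end with no swing.

Emit:
arm_command([
  [-0.04, 0.02, 0, 0, 0, 0, 15],
  [-0.04, 0.03, 0, 0, 0, -0.1, 15],
  [-0.04, 0.06, 0, 0, 0, -0.1, 15],
  [-0.04, 0.12, 0, 0, 0, -0.1, 15],
  [-0.04, 0.2, 0, 0, 0, -0.1, 15],
  [-0.04, 0.29, 0, 0, 0, -0.1, 15],
  [-0.04, 0.37, 0, 0, 0, -0.1, 15],
  [-0.04, 0.41, 0, 0, 0, -0.1, 15],
  [-0.04, 0.41, 0, 0, 0, -0.1, 15],
  [-0.04, 0.4, 0, 0, 0, -0.1, 15],
])

```text
clock: 9.3
eef_pos: [0.5009, -0.0787, 0.3587]
ee_rot: [[-1.0, 0.027, 0.0], [0.027, 1.0, 0.001], [-0.0, 0.001, -1.0]]
wrist_force: [0.3, 0.1, -5.4]
grip_width: 0.0224
grip_force: 49.5
```

Emit:
arm_command([
  [-0.04, 0.38, 0, 0, 0, -0.1, 15],
  [-0.04, 0.37, 0, 0, 0, -0.1, 15],
  [-0.04, 0.4, 0, 0, 0, -0.1, 15],
  [-0.04, 0.45, 0, 0, 0, -0.1, 15],
  [-0.04, 0.5, 0, 0, 0, -0.1, 15],
  [-0.04, 0.54, 0, 0, 0, -0.1, 15],
  [-0.04, 0.54, 0, 0, 0, -0.1, 15],
  [-0.04, 0.51, 0, 0, 0, -0.1, 15],
  [-0.04, 0.45, 0, 0, 0, -0.1, 15],
  [-0.04, 0.4, 0, 0, 0, -0.1, 15],
])

```text
clock: 10.3
eef_pos: [0.4804, 0.1483, 0.3587]
ee_rot: [[-0.994, 0.106, -0.0], [0.106, 0.994, 0.001], [0.0, 0.001, -1.0]]
wrist_force: [0.9, 0.4, -5.4]
grip_width: 0.0227
grip_force: 49.5
```

Emit:
arm_command([
  [-0.04, 0.37, 0, 0, 0, -0.1, 15],
  [-0.04, 0.36, 0, 0, 0, -0.1, 15],
  [-0.04, 0.37, 0, 0, 0, -0.1, 15],
  [-0.04, 0.39, 0, 0, 0, -0.1, 15],
  [-0.04, 0.39, 0, 0, 0, -0.1, 15],
  [-0.04, 0.35, 0, 0, 0, -0.1, 15],
  [-0.04, 0.28, 0, 0, 0, -0.1, 15],
  [-0.04, 0.19, 0, 0, 0, -0.1, 15],
  [-0.04, 0.11, 0, 0, 0, -0.1, 15],
  [-0.03, 0.04, 0, 0, 0, 0, 15],
])

```text
clock: 11.3
eef_pos: [0.4614, 0.2892, 0.3585]
ee_rot: [[-0.984, 0.177, -0.0], [0.177, 0.984, -0.0], [0.0, -0.0, -1.0]]
wrist_force: [-0.4, -0.6, -5.4]
grip_width: 0.0224
grip_force: 49.5
```

```bash
python3 film.py 24 b.pkl; python3 plan.py b.pkl 10 0; python3 - <<'E'
from h import *
import pickle
f=pickle.load(open('b.pkl','rb'))[-1]
cv2.imwrite('pics/b.png',f['image'][:,:,::-1])
from rig import observe
s=observe();o=s['eef_pos'];R=s['ee_rot'];print(np.degrees(np.arctan2(R[1,0],R[0,0])),s['qpos'],R[:,2])
a=np.radians(-10.1);c,q=np.cos(a),np.sin(a)
for W in((.1325,.081),(.1195,.068)):
  print(proj(f,[[.46+c*x-q*y,.289+q*x+c*y,.065] for x,y in((-W[0],-W[1]),(-W[0],W[1]),(W[0],W[1]),(W[0],-W[1]))]).round().tolist())
r=[o+[0,0,.019]+np.array([c*x-q*y,q*x+c*y,-.175]) for x,y in((-.085,-.05),(-.085,.05))];print(proj(f,r))
E
```

```text
end 12.5 [0.46190655 0.28870813 0.35855529] 0.02247308261892951 49.497994780540466
amp rad 0.059401162274567806 phase 2.473186923432106 resid 0.019687147002500655 | F amp 0.390683873973072 ph 2.512860921271682 bias -0.008493368923730878
[0.01, 0.03, 0.05, 0.05, 0.03, -0.0, -0.03, -0.05, -0.05, -0.03] sum -1.3530843112619095e-16
max th 0.04661866706685754
169.75362015269548 [ 3.20109890e+01  1.85831874e+01  2.55144309e+01  9.69409418e+01
 -7.41370717e-03  4.22573692e+01] [-7.49392428e-05 -1.99443652e-04 -9.99999977e-01]
[[256.0, 52.0], [383.0, 51.0], [374.0, 243.0], [266.0, 243.0]]
[[266.0, 63.0], [373.0, 62.0], [366.0, 235.0], [275.0, 235.0]]
[[263.6978186   88.49075549]
 [375.5317645   88.12772357]]
```

View pics/b.png

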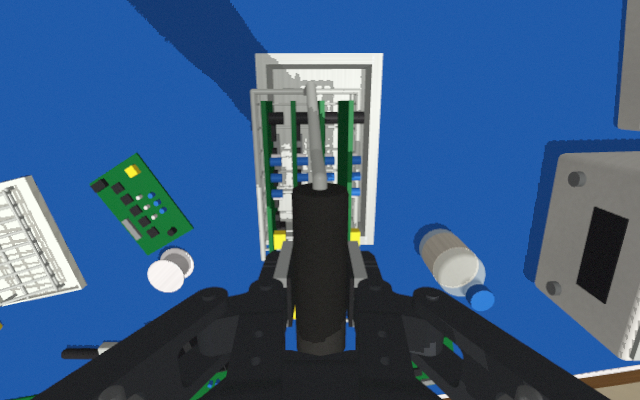

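The pan rim is at (256,53) to (383,53), on prediction, and the basket is over it with about 0.06 rad of residual swing. I'll cancel that while lowering.

Emit:
arm_command([
  [-0.04, 0.01, -0.05, 0, 0, 0, 15],
  [0.01, 0.03, -0.1, 0, 0, 0, 15],
  [0.01, 0.05, -0.15, 0, 0, 0, 15],
  [0.01, 0.05, -0.2, 0, 0, 0, 15],
  [0, 0.03, -0.2, 0, 0, 0, 15],
  [0, 0, -0.2, 0, 0, 0, 15],
  [0, -0.03, -0.15, 0, 0, 0, 15],
  [-0.01, -0.05, -0.1, 0, 0, 0, 15],
  [-0.01, -0.05, -0.05, 0, 0, 0, 15],
  [-0.01, -0.03, 0, 0, 0, 0, 15],
])

```text
clock: 13.5
eef_pos: [0.4598, 0.2888, 0.2984]
ee_rot: [[-0.984, 0.178, -0.0], [0.178, 0.984, -0.0], [0.0, -0.0, -1.0]]
wrist_force: [-0.2, 0.0, -4.7]
grip_width: 0.0221
grip_force: 49.5
```

```bash
python3 film.py 36 c.pkl; python3 plan.py c.pkl 10 0; python3 - <<'E'
import pickle,cv2,numpy as np
w=2*np.pi/.89
L=pickle.load(open('c.pkl','rb'));t=np.array([f['clock'] for f in L])-L[-1]['clock']-.05
# image swing: LK-tracked features in basket window
g=[cv2.cvtColor(f['image'],cv2.COLOR_RGB2GRAY) for f in L]
m=g[0]*0;m[80:180,255:385]=255
p0=cv2.goodFeaturesToTrack(g[0],120,.02,4,mask=m);X=[]
ok=np.ones(len(p0),bool)
for k in g:
    p,st,_=cv2.calcOpticalFlowPyrLK(g[0],k,p0,None,winSize=(11,11),maxLevel=2);ok&=st[:,0]>0;X.append(p[:,0,0])
X=np.array(X)[:,ok]
A=np.c_[np.cos(w*t),np.sin(w*t),np.ones(len(t))];c,*_=np.linalg.lstsq(A,X,rcond=None)
r=(X-A@c).std(0);amp=np.hypot(c[0],c[1]);ph=np.arctan2(c[1],c[0])
i=np.argsort(-amp)[:25]
print(np.c_[p0[ok][i,0],amp[i],ph[i],r[i]].round(2))
E
```

```text
end 15.3 [0.45992769 0.28927076 0.29857111] 0.02228730428779768 49.4995254278183
amp rad 0.031656458504042355 phase -2.924802865648048 resid 0.0313339792560843 | F amp 0.03221736768055927 ph 2.998385972477633 bias -0.0029053492734859793
[-0.01, -0.01, 0.01, 0.02, 0.03, 0.02, 0.0, -0.01, -0.03, -0.02] sum -5.898059818321144e-17
max th 0.03165606326991827
[[ 3.090e+02  1.480e+02  2.312e+01  3.080e+00  7.180e+00]
 [ 3.090e+02  1.520e+02  1.217e+01 -3.050e+00  5.500e+00]
 [ 3.660e+02  1.660e+02  1.047e+01  3.120e+00  2.760e+00]
 [ 3.660e+02  9.300e+01  1.019e+01 -3.110e+00  3.260e+00]
 [ 3.640e+02  1.390e+02  1.007e+01 -3.110e+00  3.270e+00]
 [ 3.680e+02  1.250e+02  9.840e+00  3.130e+00  3.350e+00]
 [ 3.670e+02  1.550e+02  9.750e+00 -3.120e+00  2.430e+00]
 [ 3.690e+02  9.000e+01  9.670e+00  3.140e+00  3.540e+00]
 [ 3.650e+02  1.040e+02  9.170e+00  3.120e+00  2.970e+00]
 [ 3.660e+02  1.710e+02  8.860e+00  3.110e+00  2.270e+00]
 [ 3.690e+02  1.090e+02  8.830e+00 -3.100e+00  2.700e+00]
 [ 3.680e+02  1.770e+02  8.310e+00  2.400e-01  6.760e+00]
 [ 3.620e+02  9.900e+01  8.200e+00 -3.070e+00  1.420e+00]
 [ 3.640e+02  1.330e+02  7.620e+00  3.140e+00  2.100e+00]
 [ 3.640e+02  1.290e+02  6.550e+00 -3.110e+00  1.710e+00]
 [ 2.960e+02  1.650e+02  6.030e+00  2.000e-02  7.320e+00]
 [ 2.960e+02  1.730e+02  4.900e+00  1.200e-01  3.860e+00]
 [ 3.300e+02  8.800e+01  4.770e+00  2.920e+00  2.500e+00]
 [ 3.070e+02  1.100e+02  4.520e+00 -3.100e+00  5.700e-01]
 [ 3.490e+02  1.020e+02  4.410e+00 -3.090e+00  2.000e-01]
 [ 3.480e+02  1.070e+02  4.390e+00 -3.100e+00  2.000e-01]
 [ 3.470e+02  1.360e+02  4.380e+00 -3.100e+00  2.500e-01]
 [ 2.810e+02  1.020e+02  4.380e+00 -3.100e+00  1.900e-01]
 [ 3.250e+02  1.430e+02  4.370e+00 -3.100e+00  2.000e-01]
 [ 2.840e+02  1.100e+02  4.360e+00 -3.100e+00  1.900e-01]]
```

The image tracks are clean: 4.4 px, about 0.025 rad, phase −3.10. I'll plan from those.

```bash
cat > track.py <<'E'
import pickle,cv2,sys,numpy as np
w=2*np.pi/.89;PX=175.
def swing(fn):
    L=pickle.load(open(fn,'rb'));t=np.array([f['clock'] for f in L])-L[-1]['clock']-.05
    g=[cv2.cvtColor(f['image'],cv2.COLOR_RGB2GRAY) for f in L]
    m=g[0]*0;m[80:180,255:385]=255
    p0=cv2.goodFeaturesToTrack(g[0],150,.02,4,mask=m);X=[];ok=np.ones(len(p0),bool)
    for k in g:
        p,st,_=cv2.calcOpticalFlowPyrLK(g[0],k,p0,None,winSize=(11,11),maxLevel=2);ok&=st[:,0]>0;X.append(p[:,0,0])
    X=np.array(X)[:,ok];A=np.c_[np.cos(w*t),np.sin(w*t),np.ones(len(t))];c,*_=np.linalg.lstsq(A,X,rcond=None)
    r=(X-A@c).std(0);amp=np.hypot(c[0],c[1]);rng=np.ptp(X,0)
    i=(r<.6)&(rng<40)&(amp>np.percentile(amp[r<.6],40)*.8);cc=np.median(c[:2,i],1)
    return cc/PX,i.sum(),np.median(r[i]),len(X)
if __name__=='__main__':
    c,n,r,_=swing(sys.argv[1]);print('img swing amp',np.hypot(*c),'phase',np.arctan2(c[1],c[0]),'n',n,'res px',r)
    pickle.dump(c,open('sw.pkl','wb'))
E
sed -i "s|^th,dth=.*|import os\nth,dth=c[0]/K,c[1]/K\nif len(sys.argv)>5: th,dth=pickle.load(open('sw.pkl','rb'))|; s/round(2).tolist/round(3).tolist/" plan.py
python3 track.py c.pkl; python3 plan.py c.pkl 10 0 1.05 img
```

```text
img swing amp 0.022481038594670186 phase -3.0961783996373895 n 78 res px 0.17483603644405282
amp rad 0.022481038594670186 phase -3.0961783996373895 resid 0.0313339792560843 | F amp 0.03221736768055927 ph 2.998385972477633 bias -0.0029053492734859793
[-0.006, -0.002, 0.008, 0.017, 0.019, 0.013, -0.0, -0.013, -0.019, -0.015] sum -5.724587470723463e-17
max th 0.022473910230709118
```

Emit:
arm_command([
  [-0.001, -0.007, 0, 0, 0, 0, 15],
  [0, -0.002, 0, 0, 0, 0, 15],
  [0.001, 0.008, 0, 0, 0, 0, 15],
  [0.003, 0.018, 0, 0, 0, 0, 15],
  [0.004, 0.02, 0, 0, 0, 0, 15],
  [0.003, 0.014, 0, 0, 0, 0, 15],
  [0, 0, 0, 0, 0, 0, 15],
  [-0.003, -0.014, 0, 0, 0, 0, 15],
  [-0.004, -0.02, 0, 0, 0, 0, 15],
  [-0.003, -0.017, 0, 0, 0, 0, 15],
])

```text
clock: 16.3
eef_pos: [0.4599, 0.2892, 0.2986]
ee_rot: [[-0.984, 0.178, -0.0], [0.178, 0.984, -0.0], [0.0, -0.0, -1.0]]
wrist_force: [0.4, -0.1, -6.1]
grip_width: 0.0226
grip_force: 49.5
```

```bash
python3 film.py 20 d.pkl; python3 track.py d.pkl; python3 plan.py d.pkl 10 0 1.05 img; python3 - <<'E'
import pickle,cv2
f=pickle.load(open('d.pkl','rb'))[-1];cv2.imwrite('pics/d.png',f['image'][:,:,::-1])
E
```

```text
end 17.3 [0.45993416 0.28930483 0.29858904] 0.022541130652602097 49.49935555458069
img swing amp 0.01135838294657198 phase -1.9931660028429932 n 98 res px 0.08236147864211592
amp rad 0.01135838294657198 phase -1.9931660028429932 resid 0.02939871488985135 | F amp 0.1734408281241916 ph -2.8641376285301305 bias 0.006387359485903763
[-0.007, -0.01, -0.007, -0.0, 0.006, 0.01, 0.008, 0.004, -0.001, -0.003] sum -1.3010426069826053e-18
max th 0.009322287415193148
```

View pics/d.png

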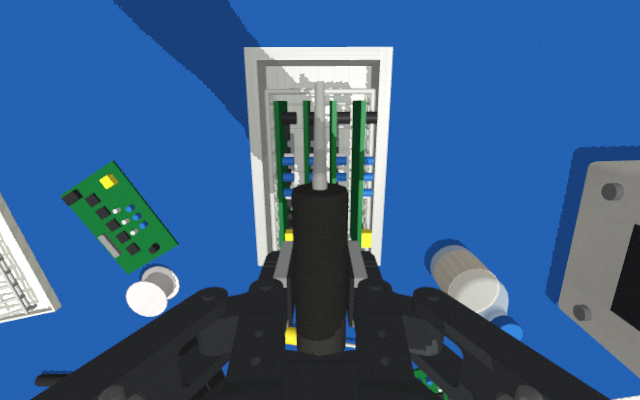

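```bash
sed -i 's/tau=.03/tau=.007/; s/PX=175/PX=240/' plan.py track.py; sed -i 's/round(3)/round(4)/' plan.py; python3 track.py d.pkl; python3 plan.py d.pkl 10 0 1.05 img
```

```text
img swing amp 0.008282154231875402 phase -1.9931660028429932 n 98 res px 0.08236147864211592
amp rad 0.008282154231875402 phase -1.9931660028429932 resid 0.02939871488985135 | F amp 0.1734408281241916 ph -2.8641376285301305 bias 0.006387359485903763
[-0.0054, -0.0074, -0.0056, -0.0012, 0.0037, 0.0067, 0.0066, 0.0039, 0.0003, -0.0016] sum 9.75781955236954e-18
max th 0.006470983438800131
```

Emit:
arm_command([
  [-0.001, -0.005, -0.01, 0, 0, 0, 15],
  [-0.001, -0.007, -0.02, 0, 0, 0, 15],
  [-0.001, -0.006, -0.02, 0, 0, 0, 15],
  [0, -0.001, -0.02, 0, 0, 0, 15],
  [0.001, 0.004, -0.02, 0, 0, 0, 15],
  [0.001, 0.007, -0.02, 0, 0, 0, 15],
  [0.001, 0.006, -0.02, 0, 0, 0, 15],
  [0, 0.004, -0.01, 0, 0, 0, 15],
  [0, 0, 0, 0, 0, 0, 15],
  [0, -0.002, 0, 0, 0, 0, 15],
])

```text
clock: 18.3
eef_pos: [0.4599, 0.2893, 0.2916]
ee_rot: [[-0.984, 0.178, 0.0], [0.178, 0.984, 0.0], [-0.0, 0.0, -1.0]]
wrist_force: [0.6, -0.4, -5.8]
grip_width: 0.0226
grip_force: 49.5
```

```bash
python3 film.py 20 e.pkl; python3 track.py e.pkl; python3 plan.py e.pkl 0 0 1.05 img
```

```text
end 19.3 [0.45993416 0.28929062 0.29158236] 0.022340259329325225 49.49770152568817
img swing amp 0.000261915868031524 phase -0.25467869029169415 n 96 res px 0.07527552116963393
amp rad 0.000261915868031524 phase -0.25467869029169415 resid 0.019846013287963378 | F amp 0.3050051147352334 ph -0.3029593282172366 bias -0.0034982734629359705
```

Swing is now below 0.001 rad. I'll hold for three more seconds.

Emit:
arm_command([
  [0, 0, 0, 0, 0, 0, 15],
  [0, 0, 0, 0, 0, 0, 15],
  [0, 0, 0, 0, 0, 0, 15],
  [0, 0, 0, 0, 0, 0, 15],
  [0, 0, 0, 0, 0, 0, 15],
  [0, 0, 0, 0, 0, 0, 15],
  [0, 0, 0, 0, 0, 0, 15],
  [0, 0, 0, 0, 0, 0, 15],
  [0, 0, 0, 0, 0, 0, 15],
  [0, 0, 0, 0, 0, 0, 15],
])

```text
clock: 20.3
eef_pos: [0.4599, 0.2893, 0.2916]
ee_rot: [[-0.984, 0.178, 0.0], [0.178, 0.984, 0.0], [-0.0, 0.0, -1.0]]
wrist_force: [0.8, -0.5, -5.1]
grip_width: 0.0223
grip_force: 49.5
```

Emit:
arm_command([
  [0, 0, 0, 0, 0, 0, 15],
  [0, 0, 0, 0, 0, 0, 15],
  [0, 0, 0, 0, 0, 0, 15],
  [0, 0, 0, 0, 0, 0, 15],
  [0, 0, 0, 0, 0, 0, 15],
  [0, 0, 0, 0, 0, 0, 15],
  [0, 0, 0, 0, 0, 0, 15],
  [0, 0, 0, 0, 0, 0, 15],
  [0, 0, 0, 0, 0, 0, 15],
  [0, 0, 0, 0, 0, 0, 15],
])

```text
clock: 21.3
eef_pos: [0.4599, 0.2893, 0.2916]
ee_rot: [[-0.984, 0.178, 0.0], [0.178, 0.984, -0.0], [-0.0, -0.0, -1.0]]
wrist_force: [0.2, -1.2, -5.0]
grip_width: 0.0225
grip_force: 49.5
```

Emit:
arm_command([
  [0, 0, 0, 0, 0, 0, 15],
  [0, 0, 0, 0, 0, 0, 15],
  [0, 0, 0, 0, 0, 0, 15],
  [0, 0, 0, 0, 0, 0, 15],
  [0, 0, 0, 0, 0, 0, 15],
  [0, 0, 0, 0, 0, 0, 15],
  [0, 0, 0, 0, 0, 0, 15],
  [0, 0, 0, 0, 0, 0, 15],
  [0, 0, 0, 0, 0, 0, 15],
  [0, 0, 0, 0, 0, 0, 15],
])

```text
clock: 22.3
eef_pos: [0.4599, 0.2893, 0.2916]
ee_rot: [[-0.984, 0.178, 0.0], [0.178, 0.984, 0.0], [-0.0, 0.0, -1.0]]
wrist_force: [0.4, 0.5, -6.4]
grip_width: 0.0225
grip_force: 49.5
```

```bash
python3 film.py 20 g.pkl; python3 track.py g.pkl; python3 - <<'E'
from rig import *
from h import *
# check centring in top & scene views
for n in('top','scene'):
    f=grab_frame(n);cv2.imwrite(f'pics/{n}1.png',f['image'][:,:,::-1])
t=cv2.imread('pics/top1.png')[165:275,180:270];s=cv2.imread('pics/scene1.png')[180:300,350:470]
cv2.imwrite('pics/chk.png',np.hstack([cv2.resize(t,(400,480),interpolation=cv2.INTER_CUBIC),cv2.resize(s,(400,480),interpolation=cv2.INTER_CUBIC)]))
E
```

```text
end 23.3 [0.45992406 0.28928811 0.29159124] 0.022826438892376077 49.49781060218811
img swing amp 2.1156332431122138e-06 phase 0.2649869017410842 n 101 res px 0.004972410259732263
```

View pics/chk.png

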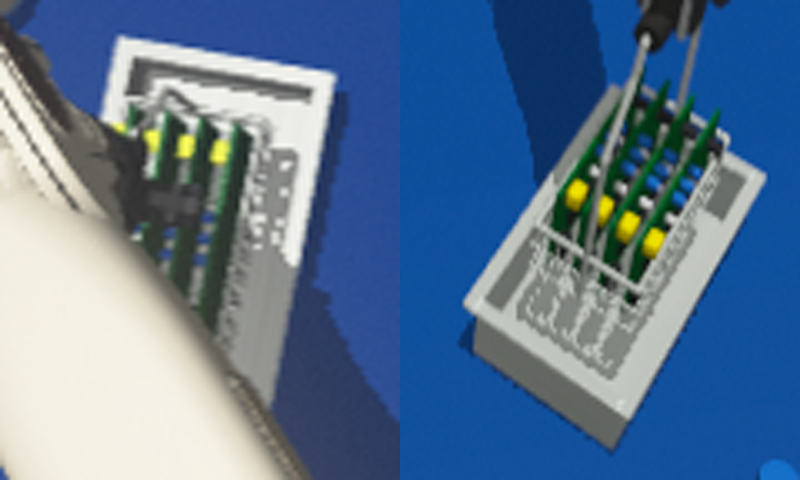

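The hover views show the basket hanging square within the rim (its near corners at about (540,225) and (640,295) in the right-hand half) and still to 0.01 px. Lowering now.

Emit:
arm_command([
  [0, 0, -0.05, 0, 0, 0, 15],
  [0, 0, -0.12, 0, 0, 0, 15],
  [0, 0, -0.18, 0, 0, 0, 15],
  [0, 0, -0.2, 0, 0, 0, 15],
  [0, 0, -0.2, 0, 0, 0, 15],
  [0, 0, -0.2, 0, 0, 0, 15],
  [0, 0, -0.2, 0, 0, 0, 15],
  [0, 0, -0.15, 0, 0, 0, 15],
  [0, 0, -0.1, 0, 0, 0, 15],
  [0, 0, -0.05, 0, 0, 0, 15],
])

```text
clock: 24.4
eef_pos: [0.4598, 0.2892, 0.2184]
ee_rot: [[-0.984, 0.178, -0.001], [0.178, 0.984, -0.0], [0.001, -0.0, -1.0]]
wrist_force: [0.5, 0.3, -4.7]
grip_width: 0.0224
grip_force: 49.5
```

Emit:
arm_command([
  [0, 0, -0.03, 0, 0, 0, 15],
  [0, 0, -0.03, 0, 0, 0, 15],
  [0, 0, -0.03, 0, 0, 0, 15],
  [0, 0, -0.02, 0, 0, 0, 15],
  [0, 0, -0.02, 0, 0, 0, 15],
  [0, 0, -0.01, 0, 0, 0, 15],
  [0, 0, -0.01, 0, 0, 0, 15],
  [0, 0, 0, 0, 0, 0, 15],
  [0, 0, 0, 0, 0, 0, 15],
  [0, 0, 0, 0, 0, 0, 15],
])

```text
clock: 25.4
eef_pos: [0.46, 0.2893, 0.2116]
ee_rot: [[-0.984, 0.178, 0.0], [0.178, 0.984, 0.0], [-0.0, 0.0, -1.0]]
wrist_force: [-0.3, 0.1, -4.8]
grip_width: 0.0224
grip_force: 49.5
```

Still hanging, so I'll continue slowly.

Emit:
arm_command([
  [0, 0, -0.01, 0, 0, 0, 15],
  [0, 0, -0.01, 0, 0, 0, 15],
  [0, 0, -0.01, 0, 0, 0, 15],
  [0, 0, -0.01, 0, 0, 0, 15],
  [0, 0, -0.01, 0, 0, 0, 15],
  [0, 0, -0.01, 0, 0, 0, 15],
  [0, 0, 0, 0, 0, 0, 15],
  [0, 0, 0, 0, 0, 0, 15],
  [0, 0, 0, 0, 0, 0, 15],
  [0, 0, 0, 0, 0, 0, 15],
])

```text
clock: 26.4
eef_pos: [0.4601, 0.2897, 0.2112]
ee_rot: [[-0.984, 0.178, 0.002], [0.178, 0.984, 0.002], [-0.002, 0.002, -1.0]]
wrist_force: [-5.5, -1.7, 9.5]
grip_width: 0.0225
grip_force: 50.9
```

Emit:
arm_command([
  [0, 0, 0.02, 0, 0, 0, 15],
  [0, 0, 0.01, 0, 0, 0, 15],
  [0, 0, 0, 0, 0, 0, 15],
  [0, 0, 0, 0, 0, 0, 15],
  [0, 0, 0, 0, 0, 0, 26],
  [0, 0, 0, 0, 0, 0, 32],
  [0, 0, 0, 0, 0, 0, 40],
  [0, 0, 0, 0, 0, 0, 50],
  [0, 0, 0, 0, 0, 0, 60],
  [0, 0, 0, 0, 0, 0, 70],
])

```text
clock: 27.4
eef_pos: [0.46, 0.2893, 0.21]
ee_rot: [[-0.984, 0.178, -0.0], [0.178, 0.984, -0.0], [-0.0, -0.0, -1.0]]
wrist_force: [0.2, 0.0, 0.6]
grip_width: 0.0696
grip_force: 0.0
```

Emit:
arm_command([
  [0, 0, 0, 0, 0, 0, 75],
  [0, 0, 0, 0, 0, 0, 75],
  [0, 0, 0, 0, 0, 0, 75],
  [0, 0, 0.1, 0, 0, 0, 75],
  [0, 0, 0.2, 0, 0, 0, 75],
  [0, 0, 0.4, 0, 0, 0, 75],
  [0, 0, 0.5, 0, 0, 0, 75],
  [0, 0, 0.5, 0, 0, 0, 75],
  [0, 0, 0.4, 0, 0, 0, 75],
  [0, 0, 0.2, 0, 0, 0, 75],
])

```text
clock: 28.4
eef_pos: [0.4606, 0.2897, 0.3282]
ee_rot: [[-0.984, 0.178, 0.004], [0.178, 0.984, 0.002], [-0.003, 0.003, -1.0]]
wrist_force: [0.3, 0.3, -0.6]
grip_width: 0.0753
grip_force: 0.0
```

```bash
python3 - <<'E'
from rig import *
from h import *
f=grab_frame('wrist');g=grab_frame('scene');s=observe();print(s['clock'],s['eef_pos'],s['wrist_force'],s['grip_width'])
cv2.imwrite('pics/end.png',np.hstack([cv2.resize(f['image'][:,:,::-1],(480,300)),cv2.resize(g['image'][180:300,350:470,::-1],(300,300))]))
E
```

```text
28.5 [0.46065733 0.28974691 0.3271983 ] [-0.3053667  -0.18288024 -0.60106914] 0.0748630387188385
```

View pics/end.png

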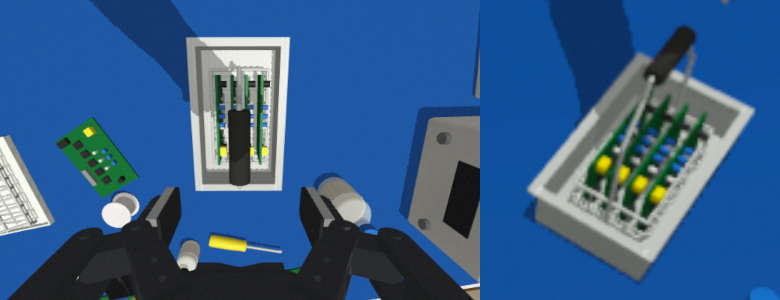

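The basket stands upright, centred and square in the pan (left view, pan x 187 to 290, basket centre about 239), and the gripper is clear above it. Handing in.

```bash
python3 -c "
from rig import *
print(job_done())"
```

```text
the job is handed in; nothing more can be done
None
```

The basket hung still and centred about 20 mm above the pan's rim for over three seconds, was lowered into the middle of the pan square with it, and released; I handed the job in at 28.5 s, and the judge returned no verdict.

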